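Hang the glaze sieve on the twin spring-gated hooks

ROBOT

A 6-joint arm with a two-finger parallel gripper is mounted at the origin on the work surface. World frame = base frame: x ahead of the robot, y to its left, z up, the work surface at z = 0. Lengths are in mm, angles in degrees, forces in N, time in s.
With the tool pointing down it reaches from about 300 to 850 mm from the base axis. Payload 4.2 kg.
Tool frame: the origin (TCP) lies at the very end of the fingers, on their centre line; the grasp point (between the pads) lies 19 mm behind it; z points along the fingers, y is the line along which they close (so a half turn about z gives the same grasp; the last joint's range is limited). The gripper opens to 91 mm and grips with 3 to 60 N. Pads are 32 mm wide; open, the fingers measure 118 mm over their backs; the gripper's body (76 mm by 178 mm) begins 60 mm behind the grasp point.
Start: joints at [68.583, 18.312, 89.639, -0, 72.044, -1.146], TCP at [199.22, 539.402, 213.976] pointing down, gripper open.
Joint ranges: [-177.97, 177.97], [-48.28, 115.42], [12.27, 149.76], [-77.06, 257.06], [2.81, 150.46], [-146.56, 146.56]. Speed limits (degrees/s): [147.25, 147.25, 180, 180, 180, 180].

INTERFACE

Orientations are given as [roll, pitch, yaw] about the fixed x, y, z axes, in that order (R = Rz(yaw) Ry(pitch) Rx(roll)).
In Python, from workcell import env, eyes gives the robot as it stands.
- The arm moves only by the tool send_rows, never from a script. Its argument "targets" is text: rows parted by semicolons, each of 7 numbers parted by spaces: the shift along the tool's x, y, z in m, then the turn, a rotation vector about the tool's x, y, z in degrees, then the opening in per cent of the stroke, from 0 (shut) to 100 (fully open). A call has 1 to 12 rows; each row is the pose to reach, as a shift and turn from the pose commanded when the call began, along the tool's axes at that moment; what a row does not reach only later rows make up. A row lasts 1/12 s, in which the tool goes at most 41.7 mm and 7.16 degrees, less where a joint would pass 70% of its speed; a pose out of reach is approached as far as the arm can. A call with a gripper value outside its range is refused whole. The fingers move at their own pace and stop on an object; "grip_force" is the grip in N (left out, the last holds). Time passes only in rows, so rows that repeat a pose let the fingers close. It gives the time, the measured TCP pose, the force, the opening and the grip force at its end, in the units of the state.
- env.state(): the state, without advancing time (a new reading comes with each control period).
- eyes.grab_frame(name): name is "scene" or "top" or "wrist"; returns a dict with "image" (400x640x3 uint8, blue, green, red), "fovy" (degrees; the focal length in pixels is half the picture's height over the tangent of half this angle, whatever the lens; pixels are square), "cx", "cy" (the principal point, pixels), "eye" and "attitude" of the camera in the world. Camera axes: x right, y up, looking along -z (the intrinsics and any distortion apply to the point x, -y, -z); pixel columns grow to the right and rows downward; lengths in mm; the calibration is good to about 2 mm. A picture is of the moment at which its call begins. There is no depth.
- env.job_done(): hands the job in; it is judged then, once.
The state is a dict: "time_s": time; "qpos": joint angles; "qvel": joint speeds; "effort": joint torques, N m; "ee_pos": TCP position; "ee_rot": TCP orientation; "force": force on the tool from outside, world axes, zero at the start; "torque": the same for the moment, N m; "gripper_width": finger opening in mm; "gripper_force": force on a finger pad.
Only numpy, scipy, OpenCV 4.12 (cv2) and the standard library are available. Lean on these libraries where they do the work, as an engineer would, in place of code of your own. Each camera call takes 0.05 s, during which the arm holds its last target. There are 200 camera calls.

TASK

Take the yellow glaze sieve out of the sloped wooden rack and hang it up to drip on the stand's pair of side-opening hooks, which are clamped at an unknown depth, so feel for the back of their throats: bring its steel crossbar in level from the open side, push it gently past both red spring keepers, and let it down fully home into both throats. Let go and leave it hanging still and upright, with both keepers sprung shut. Leave the cup on the stand's base, the jar in the rack and everything else on the table where they are.

Things in the scene. Friction and masses are not known exactly. Their poses are not given: they have to be found in the camera images.
- sieve: Glaze sieve, about 220 g, 160 mm wide, 152 tall. Origin: centre of the underside of its yellow tub (80 mm across at the foot, 90 at the rim, 50 deep). z up through the grip, y along the crossbar. Uprights at y = +-41 mm carry the crossbar. Starts leaning 15 degrees with the rack's floor, top towards the robot. May be hung either way round.
- sieve_bar (a point): Middle of the sieve's straight round steel crossbar axis, 105 mm above the sieve's underside. The bar is 8 mm thick, runs along the sieve's y and ends at y = +-84 mm. Axes as the sieve.
- sieve_grip (a point): Point in the upright wooden grip block (26 mm in x, 24 mm in y, from 7 mm below to 47 mm above the crossbar axis), 33 mm above the crossbar axis and 14 mm below the block's top; pinch it here across y. Fingertips more than about 28 mm past this point touch the crossbar. Axes as the sieve.
- rack: Fixed plywood rack, 120 x 220 mm; floor rising 15 degrees towards its +x (away from the robot), walls 30 mm high, 6 thick. The wide compartment at -y (125 mm inside, centred at y = -41 mm) holds the sieve, the narrow one at +y the jar. Origin: table level under the middle.
- stand: Fixed drip stand, base 170 x 250 x 14 mm (x from -75 to 95), origin at table level below the seat point. Two posts at x = 70, y = +-115 mm (top at z = 212 mm) carry a blue head with two steel hooks at y = +-66 mm, 8 mm rod, opening towards -x (the robot's side). The head is clamped somewhere from 0 to 45 mm along the stand's +x; its setting is not reported and differs each time.
- seat (a point): Where the middle of the crossbar's axis lies when fully home, if the head is at its front setting: 170 mm above the table; fixed to the stand. The true seat is 0 to 45 mm further along +x, so find the back of the throats by touch. +x is the direction of entry, y runs along the seated bar. The bar goes in with its axis 17 to 30 mm (best about 22) above the seat, then straight down.
- hook_left (a point): Throat of the +y hook at the front setting, 66 mm to +y of the seat. Side view, from the true seat: V throat, sides sloping 40 degrees; front tip at x = -13 mm, top 11 mm up; upright back rod with its front at x = +6 mm, so the bar's axis stops at +2; upper arm, underside 38 mm up, out to x = -14 mm. Lower the bar from x = -3 to +1. The other hook is the same.
- hook_right (a point): Throat of the -y hook at the front setting. A blue hood belongs to the head: from the true seat its board spans x = 20 to 90 mm, y = +-125, 142 to 154 mm up; a blue beam along y lies at x = 54 to 70 mm, 42 to 58 mm up. An upright hand above the bar strikes the hood; one tilted 25 to 45 degrees from vertical, fingers pointing forward (+x) and down, passes in front of it.
- keeper_left (a joint): Red spring keeper, a 20 mm finger closing the +y hook's mouth, hinged 36 mm above the true seat, 10 mm before it. 0 rad = hanging shut; grows to 1.45 as the bar pushes it in (+x); cannot swing out. Spring moment 0.018 N m shut, plus 0.015 per rad: 1 to 3 N at the bar on each hook. It springs shut once the bar has dropped into the throat.
- keeper_right (a joint): The same keeper in the -y hook.
- jar: Bystander: squat jar, 52 mm across, 60 mm tall, blue cap, leaning in the rack's narrow compartment. Origin under its foot.
- cup: Bystander: terracotta cup, 56 mm across, 50 mm tall, standing on the stand's base, near its +y edge. Origin under its foot.
- mug: Bystander: white mug, 72 mm across, 80 mm tall. Origin under its foot.
- bottle: Bystander: white bottle, 60 mm across, 160 mm tall, red cap. Origin under its foot.
- bowl: Bystander: terracotta bowl, 120 mm across, 50 mm tall. Origin under its foot.
- spatula: Bystander: spatula, 200 mm long, lying on the table.

How it is judged:
By the outcome, as a careful person would: the job done as asked, in the order asked, and still so for the second after the job is handed in, with the robot touching nothing.
It also fails if it takes over 54 s, if anything falls off the work surface, if the arm or the gripper's body presses on something with over 40 N, if the wrist force passes 120 N, or if a joint passes its speed limit or range.

## Working session

There is one attempt and no reset: what is moved stays moved. The work goes in short steps, Python scripts to look and compute and a tool call to move; the robot and the scene stay as the last step left them, time stands still between calls to the robot, and variables do not carry over. Pictures are saved under pics/ and viewed, at most 10 in all, crops included, and the job is handed in when it is done.

Besides the shell and the picture viewer there is one more tool, called after ">>>" in YAML: its name, and indented under it one key for each argument. send_rows: Moves the arm, as the interface text tells. Its arguments: {"type":"object","properties":{"targets":{"type":"string"},"grip_force":{"type":"number"}},"required":["targets"]}

```bash
mkdir -p pics; ls; python3 - <<'E'
from workcell import env, eyes
import cv2
print(env.state())
for n in("scene","top"):
    f=eyes.grab_frame(n); cv2.imwrite(f"pics/{n}0.png",f["image"]); print({k:v for k,v in f.items() if k!="image"})
E
```

```text
pics
{'time_s': 0.0, 'qpos': array([ 6.85846921e+01,  1.83534723e+01,  8.97074667e+01, -6.56686057e-04,
        7.20434724e+01, -1.14734769e+00]), 'qvel': array([ 0.05311796, -0.02141938,  0.06236551, -0.05517389,  0.00686071,
        0.04923102]), 'effort': array([-6.53723646e-05, -4.12468314e+01, -2.31973654e+01,  7.27739884e-02,
        4.55429172e-02, -1.18541038e-04]), 'ee_pos': array([199.01596564, 538.91577417, 213.09473976]), 'ee_rot': array([-1.79895597e+02, -1.46649194e-03,  1.59732241e+02]), 'force': array([-0.24968155,  0.76920071, -0.44677904]), 'torque': array([ 0.00942979, -0.02998118,  0.0618261 ]), 'gripper_force': 0.0, 'gripper_width': 91.26329709760344}
{'fovy': 46.509417116418724, 'cx': 330.93616864380823, 'cy': 199.39508541806956, 'eye': array([ 947.23837501,  637.03243485, 1425.67810214]), 'attitude': array([ 31.4630889 ,  -0.41884408, 148.43356933])}
{'fovy': 57.745745275069446, 'cx': 320.3630314712513, 'cy': 200.82489566358382, 'eye': array([ 342.5490317 ,    7.20839059, 1262.545246  ]), 'attitude': array([ 10.82568969,  -1.39251242, -89.86360048])}
```

View pics/scene0.png

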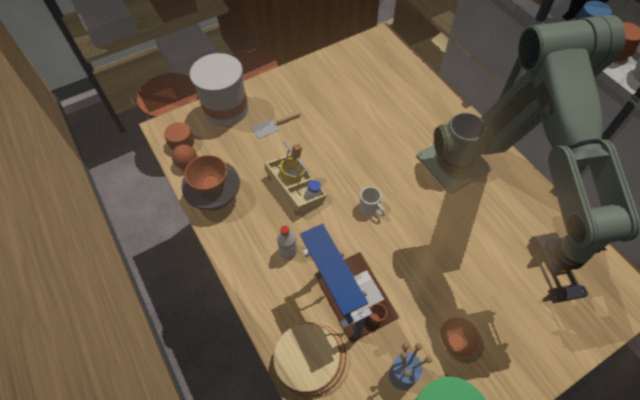

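View pics/top0.png

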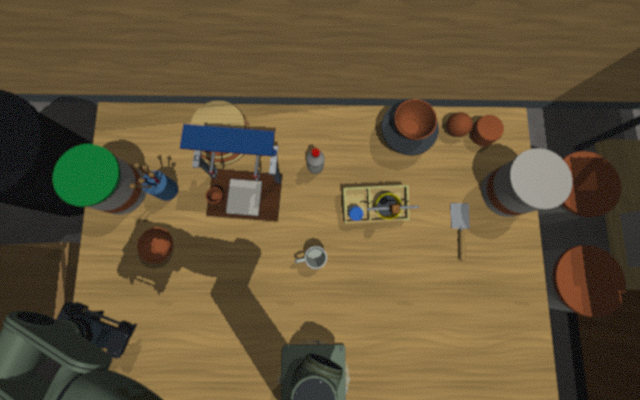

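The scene picture shows the rack with the sieve around (295,180), the stand around (345,290) and its blue hood. The top picture shows the rack around (376,203), the stand base around (244,195) and the hood at (228,139). I'll enlarge both.

```bash
cat > h.py <<'E'
import numpy as np, cv2
from scipy.spatial.transform import Rotation as R
def rot(a): return R.from_euler('xyz',a,degrees=True)
CAM={"scene":dict(fovy=46.509417,cx=330.936,cy=199.395,eye=[947.238,637.032,1425.678],attitude=[31.4630889,-0.41884408,148.43356933]),
"top":dict(fovy=57.745745,cx=320.363,cy=200.825,eye=[342.549,7.208,1262.545],attitude=[10.82568969,-1.39251242,-89.86360048])}
def ray(f,u,v):
    k=200/np.tan(np.radians(f["fovy"]/2))
    return rot(f["attitude"]).apply([(u-f["cx"])/k,-(v-f["cy"])/k,-1])
def pz(f,u,v,z):
    d=ray(f,u,v);e=np.array(f["eye"]);return e+d*(z-e[2])/d[2]
def proj(f,p):
    k=200/np.tan(np.radians(f["fovy"]/2))
    c=rot(f["attitude"]).inv().apply(np.atleast_2d(p)-np.array(f["eye"]))
    return np.c_[f["cx"]-k*c[:,0]/c[:,2], f["cy"]+k*c[:,1]/c[:,2]]
E
python3 - <<'E'
import cv2,numpy as np
t=cv2.imread("pics/top0.png");s=cv2.imread("pics/scene0.png")
a=cv2.resize(t[170:235,330:420],None,fx=6,fy=6,interpolation=2)
b=cv2.resize(t[115:225,175:290],None,fx=6,fy=6,interpolation=2)
cv2.imwrite("pics/c1.png",cv2.resize(t[118:228,170:420],None,fx=3.2,fy=3.2,interpolation=2))
cv2.imwrite("pics/c2.png",cv2.resize(s[140:340,255:405],None,fx=3,fy=3,interpolation=2))
E
```

```text
(no output)
```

View pics/c1.png

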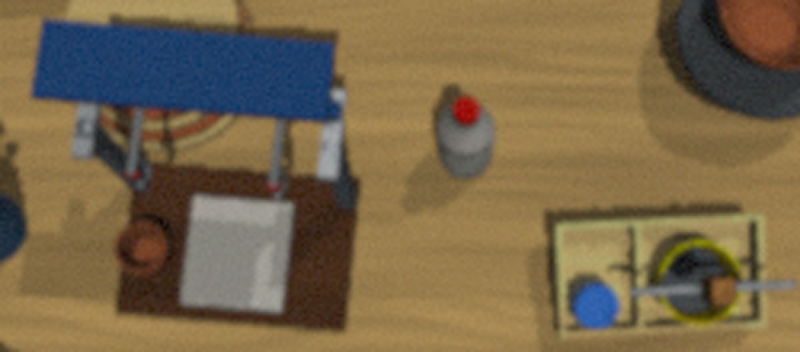

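View pics/c2.png

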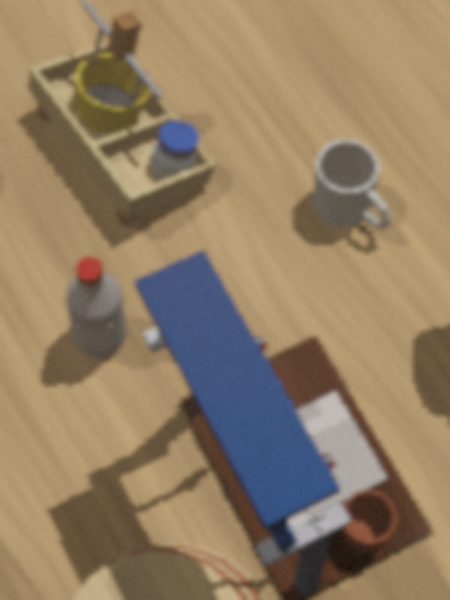

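The top crop shows the bar ends at (635,292) and (793,286), grip top at (720,285), and base corners at (118,313), (345,328), (357,180), (137,166). The scene crop shows bar ends at (82,2) and (160,95), and base front corners at (317,340) and (430,530). Next I fit the poses.

```bash
cat > fit.py <<'E'
from h import *
from scipy.optimize import least_squares
t,s=CAM["top"],CAM["scene"]
T=lambda l:np.array(l)/3.2+[170,118]
S=lambda l:np.array(l)/3+[255,140]
def tri(a,b):
    f=lambda p:np.r_[proj(t,p)[0]-a,proj(s,p)[0]-b]
    r=least_squares(f,[500,0,100]);return r.x,np.abs(r.fun).max()
L=tri(T([635,292]),S([160,95]));Rr=tri(T([793,286]),S([82,2]))
print("bar L",L,"R",Rr,"len",np.linalg.norm(L[0]-Rr[0]))
print("grip top",tri(T([720,285]),S([126,20])))
# stand
P=np.array([[-75,125,14],[-75,-125,14],[95,-125,14],[95,125,14]])
ot=T([[118,313],[345,328],[357,180],[137,166]]);os=S([[430,530],[317,340]])
def st(q,p): 
    return np.r_['0,2',R.from_euler('z',q[2]).apply(p)+[q[0],q[1],0]]
r=least_squares(lambda q:np.r_[(proj(t,st(q,P))-ot).ravel(),(proj(s,st(q,P[[0,1]]))-os).ravel()],[600,200,0])
print("stand",r.x[:2],np.degrees(r.x[2]),r.fun.round(1))
# hood corners top z: 170+154
for c in [[42,20],[335,32],[340,118],[32,97]]:
    p=pz(t,*T(c),324);print("hood",R.from_euler('z',-r.x[2]).apply(p-[*r.x[:2],0]))
# rack
for c in [[555,218],[762,217],[765,323],[560,327]]: print("rack z50",pz(t,*T(c),50), "z60",pz(t,*T(c),62))
# sieve fit: x,y,yaw,z with 15deg tilt; points bar ends, grip top, rim
E
python3 fit.py
```

```text
bar L (array([ 532.15252013, -171.61638318,  126.13264536]), np.float64(0.6957153014489563)) R (array([ 541.51397085, -332.80651629,  125.25599653]), np.float64(0.2363068566118045)) len 161.46412692578397
grip top (array([ 530.67121597, -244.57226967,  181.99120359]), np.float64(0.43928134884868086))
stand [592.80164913 245.20254392] -4.257611511979575 [-1.8 -0.4 -0.5  0.7  0.5 -0.5 -1.2 -1.8  0.8 -0.6 -1.  -2.9]
hood [129.92474549 123.4492151  324.        ]
hood [ 140.65524447 -124.99739776  324.        ]
hood [  64.78839822 -136.84600356  324.        ]
hood [ 61.30632017 121.67167853 324.        ]
rack z50 [ 626.54779494 -100.91483548   50.        ] z60 [623.73718953 -99.84479352  62.        ]
rack z50 [ 629.45774663 -324.68564363   50.        ] z60 [ 626.61834277 -321.40104493   62.        ]
rack z50 [ 514.10642463 -322.88630011   50.        ] z60 [ 512.40859973 -319.61950869   62.        ]
rack z50 [ 508.59137896 -105.0678979    50.        ] z60 [ 506.94813393 -103.95675499   62.        ]
```

```bash
cat >> h.py <<'E'
def tool(yaw,tilt,sg=1):
    """tool R: fingers forward/down tilt deg from vertical, heading yaw, tool y = +y"""
    c,s=np.cos(np.radians(yaw)),np.sin(np.radians(yaw));t=np.radians(tilt)
    z=np.array([np.sin(t)*c,np.sin(t)*s,-np.cos(t)]);y=sg*np.array([-s,c,0])
    return R.from_matrix(np.c_[np.cross(y,z),y,z])
def rel(st,pos,Rt):
    R0=rot(st["ee_rot"]);sh=R0.inv().apply(np.array(pos)-st["ee_pos"])/1000
    return sh.round(4),(R0.inv()*Rt).as_rotvec(degrees=True).round(2)
def show(st):
    for k in("time_s","qpos","ee_pos","ee_rot","force","gripper_width","gripper_force"):print(k,np.round(st[k],2))
E
python3 - <<'E'
from h import *
from workcell import env
st=env.state();Rt=tool(2,45)
g=np.array([528,-251,158]);z=Rt.as_matrix()[:,2]
print(z,rel(st,g+z*(19-110),Rt))
E
```

```text
[ 0.70667603  0.02467767 -0.70710678] (array([-0.5227, -0.6515, -0.0081]), array([ -8.83, -44.44, -21.07]))
```

>>> send_rows:
  targets: "-0.02 -0.03 -0.03 0 -4 -2 60;-0.045 -0.06 -0.05 -1 -8 -4 60;-0.07 -0.095 -0.05 -2 -13 -6 60;-0.1 -0.125 -0.05 -3 -18 -8 60;-0.125 -0.155 -0.05 -4 -22 -10 60;-0.15 -0.185 -0.05 -5 -26 -12 60;-0.175 -0.22 -0.05 -6 -30 -14 60;-0.2 -0.25 -0.05 -7 -34 -16 60;-0.225 -0.28 -0.05 -8 -38 -18 60;-0.25 -0.31 -0.05 -8.8 -42 -20 60;-0.275 -0.34 -0.05 -8.8 -44.4 -21 60;-0.3 -0.37 -0.05 -8.8 -44.4 -21 60"

```text
time_s: 1.1
ee_pos: [343.3, 102.2, 259.5]
ee_rot: [-179.9, 44.4, -177.8]
force: [0.8, 0.4, -0.3]
gripper_width: 54.8
gripper_force: 0.0
```

```bash
python3 - <<'E'
from h import *
from workcell import env
st=env.state();show(st);Rt=tool(2,45)
g=np.array([528,-251,158]);z=Rt.as_matrix()[:,2]
print(rel(st,g+z*(19-110),Rt))
E
```

```text
time_s 1.1
qpos [ 36.22 -22.98 135.92 -42.23  35.78 -27.86]
ee_pos [343.29 102.2  259.47]
ee_rot [-179.87   44.37 -177.79]
force [ 0.78  0.37 -0.34]
gripper_width 54.8
gripper_force 0.0
(array([-0.0503, -0.3596,  0.1019]), array([ 0.02, -0.63,  0.15]))
```

>>> send_rows:
  targets: "-0.005 -0.036 0.01 0 0 0 60;-0.01 -0.072 0.02 0 -0.6 0 60;-0.015 -0.108 0.03 0 -0.6 0 60;-0.02 -0.144 0.04 0 -0.6 0 60;-0.025 -0.18 0.05 0 -0.6 0 60;-0.03 -0.216 0.06 0 -0.6 0 60;-0.035 -0.252 0.07 0 -0.6 0 60;-0.04 -0.288 0.08 0 -0.6 0 60;-0.045 -0.324 0.09 0 -0.6 0 60;-0.05 -0.36 0.102 0 -0.6 0 60;-0.05 -0.36 0.102 0 -0.6 0 60;-0.05 -0.36 0.102 0 -0.6 0 60"

```text
time_s: 2.1
ee_pos: [406.8, -61.6, 240.6]
ee_rot: [-179.8, 43.8, -179.2]
force: [0.3, 0.6, 0.8]
gripper_width: 54.7
gripper_force: 0.0
```

```bash
python3 - <<'E'
from h import *
from workcell import env,eyes
st=env.state();show(st)
f=eyes.grab_frame("wrist");cv2.imwrite("pics/w1.png",f["image"])
CAM={k:f[k] for k in f if k!="image"};print(CAM)
# predicted projections
for n,p in dict(barL=[532,-171,126],barR=[541,-333,125],top=[525,-251,171]).items():print(n,proj(f,p).round(0))
E
```

```text
time_s 2.1
qpos [ -23.63  -16.31  135.49   41.28   25.43 -146.57]
ee_pos [406.84 -61.64 240.55]
ee_rot [-179.8    43.77 -179.17]
force [0.28 0.61 0.79]
gripper_width 54.71
gripper_force 0.0
{'fovy': 65.30733060331445, 'cx': 323.43305873623535, 'cy': 196.76166962523797, 'eye': array([235.67708991, -63.60128218, 312.85504777]), 'attitude': array([-58.7836411 ,   0.11717838,  90.68748078])}
barL [[225. 190.]]
barR [[ 84. 193.]]
top [[137. 223.]]
```

View pics/w1.png

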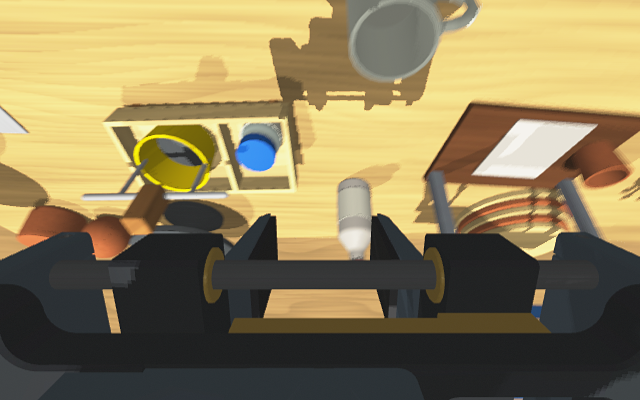

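The wrist view shows the rack and sieve at upper left and the stand base at right. The arm stopped short because joint 6 hit its limit, so I'll check which of the two grasp rotations works at both places.

```bash
cat > ik.py <<'E'
from h import *
from scipy.optimize import least_squares
# data: q, pos, rot
D=[([68.583,18.312,89.639,0,72.044,-1.146],[199.22,539.402,213.976],[-180,0,159.732]),
([36.22,-22.98,135.92,-42.23,35.78,-27.86],[343.29,102.2,259.47],[-179.87,44.37,-177.79]),
([-23.63,-16.31,135.49,41.28,25.43,-146.57],[406.84,-61.64,240.55],[-179.8,43.77,-179.17])]
def fk(q,p):  # p: h, L2, L3, off, Lt
    h,a,b,o,t,sg,c6=p
    q=np.radians(q);Rz=lambda x:R.from_euler('z',x);Ry=lambda x:R.from_euler('y',x)
    r1=Rz(q[0]);r2=r1*Ry(q[1]);r3=r1*Ry(q[1]+q[2]);
    w=np.array([0,0,h])+r2.apply([0,0,a])+r3.apply([o,0,b])
    r6=r3*Rz(q[3])*Ry(q[4])*Rz(q[5]+c6)
    return w+r6.apply([0,0,t]),r6
def res(x,sg4=1):
    o=[]
    for q,pp,rr in D:
        P,r=fk(q,[*x[:5],1,x[5]]);o+=list((P-pp))+list(100*(rot(rr).inv()*r).as_rotvec())
    return o
if __name__=="__main__":
    best=min((least_squares(res,[200,300,300,0,250,c]) for c in(0,1.57,3.14,-1.57)),key=lambda r:r.cost)
    print(best.x.round(2),best.cost,np.round(best.fun,1))
    X=best.x;lo=np.array([-177.97,-48.28,12.27,-77.06,2.81,-146.56]);hi=np.array([177.97,115.42,149.76,257.06,150.46,146.56])
    for nm,pos,yaws,tilts in(("rack",[541,-251,145],2,(38,42,45,50)),("stand",[650,240,205],-4,(25,30,35))):
        for t in tilts:
            for sg in(1,-1):
                Rt=tool(yaws,t,sg)
                def f(q):
                    P,r=fk(q,[*X[:5],1,X[5]]);return np.r_[(P-pos)/100,(Rt.inv()*r).as_rotvec()]
                b=None
                for j4 in(0,40,-40,120):
                  for j6 in(-100,0,100):
                    r=least_squares(f,[20*np.sign(pos[1]),10,110,j4,40,j6],bounds=(lo-60,hi+60))
                    if b is None or r.cost<b.cost:b=r
                print(nm,t,sg,b.x.round(0),round(b.cost,6),"ok" if ((b.x>lo)&(b.x<hi)).all() else "LIM")
E
python3 ik.py
```

```text
[135.72 588.73 416.55  20.93 331.49   1.57] 195.94583445810903 [ 10.7  -4.3   0.9  -0.   -0.    0.    5.8  -8.   -0.4  -0.    0.   -0.
  -5.1 -11.6  -0.5  -0.   -0.    0. ]
rack 38 1 [ -37.   13.  120.   58.   27. -178.] 0.0 LIM
rack 38 -1 [-37.  13. 120.  58.  27.   2.] 0.0 ok
rack 42 1 [ -39.   14.  123.   72.   28. -192.] 0.0 LIM
rack 42 -1 [-39.  14. 123.  72.  28. -12.] 0.0 ok
rack 45 1 [-40.  14. 125.  81.  29. 157.] 0.0 LIM
rack 45 -1 [-40.  14. 125.  81.  29. -23.] 0.0 ok
rack 50 1 [-42.  15. 128. -84. -32. -39.] 0.0 LIM
rack 50 -1 [-42.  15. 128.  96.  32. -39.] 0.0 ok
stand 25 1 [ 26.  19.  94. 163. -46. 130.] 0.0 LIM
stand 25 -1 [ 26.  19.  94. -17.  46. 130.] 0.0 ok
stand 30 1 [ 27.  18.  98. 156. -40. 137.] 0.0 LIM
stand 30 -1 [ 27.  18.  98. -24.  40. 137.] 0.0 ok
stand 35 1 [ 29.  17. 102. -33.  35. -34.] 0.0 ok
stand 35 -1 [ 29.  17. 102. 147. -35. -34.] 0.0 LIM
```

>>> send_rows:
  targets: "0 -0.005 -0.005 0 0 7 60;0 -0.02 -0.01 0 0 14 60;0 -0.035 -0.01 0 0 21 60;0 -0.05 -0.01 0 0 28 60;0 -0.065 -0.01 0 0 35 60;0 -0.08 -0.01 0 0 42 60;0 -0.095 -0.01 0 0 49 60;0 -0.11 -0.01 0 0 56 60;0 -0.125 -0.01 0 0 63 60;0 -0.14 -0.01 0 0 70 60;0 -0.155 -0.01 0 0 77 60;0 -0.17 -0.01 0 0 84 60"

```text
time_s: 3.15
ee_pos: [404.6, -232.1, 251.1]
ee_rot: [136.3, 4.4, 95.1]
force: [-0.2, 0.7, -0.4]
gripper_width: 54.8
gripper_force: 0.0
```

>>> send_rows:
  targets: "0 0 0 0 0 7 60;0 0 0 0 0 14 60;0 0 0 0 0 21 60;0 0 0 0 0 28 60;0 0 0 0 0 35 60;0 0 0 0 0 42 60;0 0 0 0 0 49 60;0 0 0 0 0 56 60;0 0 0 0 0 63 60;0 0 0 0 0 70 60;0 0 0 0 0 77 60;0 0 0 0 0 84 60"

```text
time_s: 4.15
ee_pos: [404.7, -231.2, 251.1]
ee_rot: [168.4, -42.7, 17.4]
force: [0.4, -0.2, -0.8]
gripper_width: 54.6
gripper_force: 0.0
```

```bash
python3 - <<'E'
from h import *
from workcell import env
st=env.state();show(st);Rt=tool(2,43,-1)
g=np.array([528,-251,158]);z=Rt.as_matrix()[:,2]
print(rel(st,g+z*(19-110),Rt))
E
```

```text
time_s 4.15
qpos [-55.89  -5.31 126.36  54.04  45.53 -13.66]
ee_pos [ 404.67 -231.22  251.06]
ee_rot [168.36 -42.65  17.41]
force [ 0.39 -0.2  -0.77]
gripper_width 54.59
gripper_force 0.0
(array([0.0202, 0.0274, 0.0615]), array([ 1.13, -0.8 , 11.26]))
```

>>> send_rows:
  targets: "0.004 0.005 0.012 0.5 -0.3 4 60;0.01 0.014 0.03 1 -0.6 8 60;0.015 0.02 0.045 1 -0.8 11 60;0.02 0.0275 0.0615 1.1 -0.8 11.3 60;0.02 0.0275 0.0615 1.1 -0.8 11.3 60"

```text
time_s: 4.57
ee_pos: [467.6, -253.9, 223.5]
ee_rot: [179.8, -43.0, 2.4]
force: [-0.5, -0.2, -0.2]
gripper_width: 54.8
gripper_force: 0.0
```

```bash
python3 - <<'E'
from h import *
from workcell import env,eyes
st=env.state();show(st)
f=eyes.grab_frame("wrist");cv2.imwrite("pics/w2.png",f["image"])
import pickle;pickle.dump(f,open("w2.pkl","wb"))
for n,p in dict(barL=[532,-171,126],barR=[541,-333,125],top=[525,-251,171]).items():print(n,proj(f,p).round(0))
E
```

```text
time_s 4.57
qpos [-49.49   2.83 122.58  56.67  39.69  -2.4 ]
ee_pos [ 467.59 -253.87  223.55]
ee_rot [179.76 -42.96   2.4 ]
force [-0.49 -0.21 -0.18]
gripper_width 54.83
gripper_force 0.0
barL [[240. 209.]]
barR [[407. 207.]]
top [[323. 196.]]
```

View pics/w2.png

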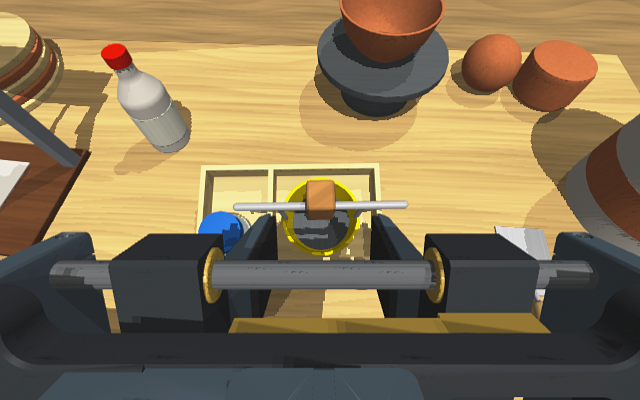

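The wrist view shows the bar ends at (235,207) and (408,205), with the grip top centred near x=321. That matches the prediction to about 2 px. I'll refine by fitting all the views.

```bash
python3 - <<'E'
from h import *
import pickle
from scipy.optimize import least_squares
from workcell import env
f=pickle.load(open("w2.pkl","rb"));t,s=CAM["top"],CAM["scene"]
T=lambda l:np.array(l)/3.2+[170,118]
S=lambda l:np.array(l)/3+[255,140]
def ends(q): 
    d=84*np.array([-np.sin(q[3]),np.cos(q[3]),0]);return np.array([q[:3]+d,q[:3]-d])
r=least_squares(lambda q:np.r_[(proj(t,ends(q))-T([[635,292],[793,286]])).ravel(),(proj(s,ends(q))-S([[160,95],[82,2]])).ravel(),
 (proj(f,ends(q))-[[235,207],[408,205]]).ravel()],[536,-252,126,0])
print(r.x[:3],np.degrees(r.x[3]),r.fun.round(1))
yaw=np.degrees(r.x[3]);a=R.from_euler('yz',[-15,yaw],degrees=True)
g=r.x[:3]+a.apply([0,0,33]);print("grip",g)
for p in ([-13,-12,47],[-13,12,47],[13,-12,47],[13,12,47],[-13,12,5],[-13,-12,5]):print(p,proj(f,r.x[:3]+a.apply(p)).round(0))
st=env.state();Rt=tool(yaw,43,-1);z=Rt.as_matrix()[:,2]
for d in(0,):print(rel(st,g+z*19,Rt))
E
```

```text
[ 537.59434747 -249.99706059  126.88435297] 3.099192810950393 [-2.2  0.2  0.6 -0.4 -0.1  0.9 -0.1 -0.3 -0.1  0.2  0.6  0. ]
grip [ 529.06581082 -250.45882912  158.75990524]
[-13, -12, 47] [[337. 210.]]
[-13, 12, 47] [[308. 211.]]
[13, -12, 47] [[336. 179.]]
[13, 12, 47] [[307. 180.]]
[-13, 12, 5] [[309. 219.]]
[-13, -12, 5] [[335. 218.]]
(array([ 0.0015, -0.0005,  0.1092]), array([ 0.68,  0.05, -0.49]))
```

>>> send_rows:
  targets: "0.0005 0 0.025 0.3 0 -0.3 60;0.001 -0.0005 0.05 0.7 0 -0.5 60;0.0015 -0.0005 0.07 0.7 0 -0.5 60;0.0015 -0.0005 0.09 0.7 0 -0.5 60;0.0015 -0.0005 0.1 0.7 0 -0.5 60;0.0015 -0.0005 0.109 0.7 0 -0.5 60;0.0015 -0.0005 0.109 0.7 0 -0.5 60;0.0015 -0.0005 0.109 0.7 0 -0.5 60"

```text
time_s: 5.28
ee_pos: [541.0, -250.0, 146.3]
ee_rot: [179.9, -43.0, 3.1]
force: [-0.2, -0.4, 0.1]
gripper_width: 54.8
gripper_force: 0.0
```

>>> send_rows:
  targets: "0 0 0 0 0 0 40;0 0 0 0 0 0 30;0 0 0 0 0 0 20;0 0 0 0 0 0 15;0 0 0 0 0 0 10;0 0 0 0 0 0 10;0 0 0 0 0 0 10"
  grip_force: 45

```text
time_s: 5.87
ee_pos: [541.3, -250.3, 146.3]
ee_rot: [179.9, -43.0, 3.1]
force: [-2.5, 0.3, 2.6]
gripper_width: 23.8
gripper_force: 45.0
```

```bash
python3 - <<'E'
from h import *
from workcell import env
st=env.state();show(st)
a=R.from_euler('yz',[-15,3.1],degrees=True).apply([0,0,1])
Rt=tool(3.1,43,-1)
print("lift70 along sieve axis", rel(st,st["ee_pos"]+70*a,rot(st["ee_rot"])))
print("then up", rel(st,st["ee_pos"]+70*a+[0,0,90],tool(3.1,28,-1)))
E
```

```text
time_s 5.87
qpos [-41.6   13.96 123.21  73.68  29.93 -17.17]
ee_pos [ 541.3  -250.33  146.32]
ee_rot [179.91 -43.04   3.09]
force [-2.49  0.34  2.62]
gripper_width 23.78
gripper_force 44.98
lift70 along sieve axis (array([ 0.0329,  0.0001, -0.0618]), array([0., 0., 0.]))
then up (array([ 0.0943,  0.0002, -0.1276]), array([  0.1 , -15.04,  -0.02]))
```

>>> send_rows:
  targets: "0.003 0 -0.006 0 0 0 10;0.008 0 -0.015 0 0 0 10;0.014 0 -0.027 0 0 0 10;0.02 0 -0.038 0 0 0 10;0.027 0 -0.05 0 0 0 10;0.033 0 -0.062 0 0 0 10;0.043 0 -0.073 0 -2 0 10;0.054 0 -0.084 0 -5 0 10;0.064 0 -0.095 0 -8 0 10;0.074 0 -0.106 0 -11 0 10;0.084 0 -0.117 0 -13 0 10;0.094 0 -0.128 0 -15 0 10"

```text
time_s: 6.87
ee_pos: [522.2, -250.9, 303.8]
ee_rot: [180.0, -27.8, 3.0]
force: [0.5, 0.2, -3.4]
gripper_width: 23.9
gripper_force: 45.0
```

>>> send_rows:
  targets: "0 0 0 0 0 0 10;0 0 0 0 0 0 10;0 0 0 0 0 0 10"

```text
time_s: 7.12
ee_pos: [521.7, -250.5, 301.6]
ee_rot: [-179.9, -27.9, 3.0]
force: [-1.1, -1.3, -2.9]
gripper_width: 23.7
gripper_force: 45.0
```

```bash
python3 - <<'E'
from h import *
from workcell import env,eyes
st=env.state();show(st)
f=eyes.grab_frame("wrist");cv2.imwrite("pics/w3.png",f["image"])
E
```

```text
time_s 7.12
qpos [-36.85   4.96  99.95  21.53  55.03  40.82]
ee_pos [ 521.75 -250.47  301.56]
ee_rot [-179.91  -27.87    3.  ]
force [-1.14 -1.26 -2.91]
gripper_width 23.72
gripper_force 44.98
```

View pics/w3.png

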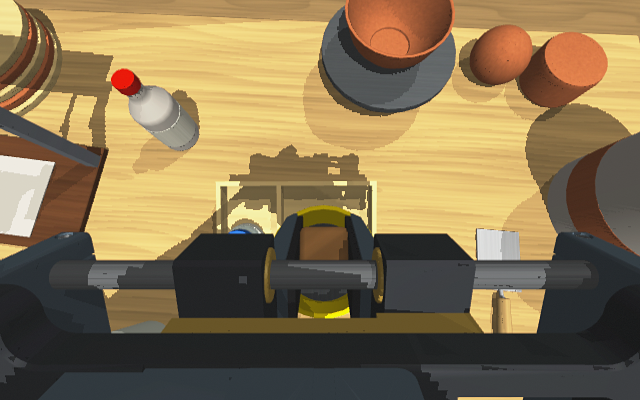

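The sieve is held square in the fingers, its yellow tub visible at (323,215), and it is clear of the rack. Next I check reach at the stand.

```bash
cat > chk.py <<'E'
from ik import *
X=[135.72,588.73,416.55,20.93,331.49,1.5708]
lo=np.array([-177.97,-48.28,12.27,-77.06,2.81,-146.56]);hi=np.array([177.97,115.42,149.76,257.06,150.46,146.56])
q=np.array([-36.85,4.96,99.95,21.53,55,40.8])
for pos,yaw in(([522,-250,301],3),([515,-100,301],0),([515,50,301],-2),([512,150,301],-4),([512,250,301],-4),([512,250,210],-4),([550,248,210],-4),([600,245,210],-4),([640,242,210],-4),([640,242,190],-4)):
    Rt=tool(yaw,28,-1)
    def f(q):
        P,r=fk(q,[*X[:5],1,X[5]]);return np.r_[(P-pos)/100,(Rt.inv()*r).as_rotvec()]
    r=least_squares(f,q);q=r.x;print(pos,q.round(0),round(r.cost,5))
E
python3 chk.py
python3 - <<'E'
from h import *
from workcell import env
st=env.state();print(rel(st,[512,250,300],tool(-4,28,-1)),rel(st,[515,50,300],tool(-2,28,-1)))
E
```

```text
[522, -250, 301] [-35.   5. 100.  21.  54.  43.] 0.0
[515, -100, 301] [-16.  -2. 108.  10.  48.  70.] 0.0
[515, 50, 301] [  9.  -3. 108.  -7.  47. 104.] 0.0
[512, 150, 301] [ 24.  -0. 106. -17.  51. 126.] 0.0
[512, 250, 301] [ 36.   4. 101. -22.  55. 140.] 0.0
[512, 250, 210] [ 36.   8. 110. -26.  43. 147.] 0.0
[550, 248, 210] [ 33.  11. 107. -25.  42. 143.] 0.0
[600, 245, 210] [ 30.  15. 102. -23.  42. 138.] 0.0
[640, 242, 210] [ 28.  18.  97. -21.  43. 134.] 0.0
[640, 242, 190] [ 28.  19.  99. -22.  40. 136.] 0.0
(array([ 0.0138, -0.5003,  0.0098]), array([-3.38,  0.16,  6.16])) (array([ 0.0073, -0.3005,  0.006 ]), array([-2.44,  0.16,  4.39]))
```

>>> send_rows:
  targets: "0 -0.01 0 0 0 0 10;0 -0.03 0 0 0 0 10;0.001 -0.055 0.001 -0.2 0 0.5 10;0.002 -0.085 0.002 -0.5 0 1 10;0.003 -0.115 0.002 -0.8 0 1.5 10;0.004 -0.145 0.003 -1 0 2 10;0.005 -0.175 0.004 -1.3 0 2.5 10;0.006 -0.205 0.005 -1.6 0 3 10;0.007 -0.235 0.006 -2 0.1 3.5 10;0.008 -0.265 0.006 -2.2 0.1 4 10;0.009 -0.295 0.007 -2.4 0.1 4.5 10;0.01 -0.325 0.008 -2.6 0.1 5 10"

```text
time_s: 8.17
ee_pos: [516.5, 75.7, 300.0]
ee_rot: [-179.9, -28.0, -2.7]
force: [0.4, -0.5, -3.2]
gripper_width: 23.8
gripper_force: 45.0
```

```bash
python3 - <<'E'
from h import *
from workcell import env
st=env.state();show(st);print(rel(st,[540,248,300],tool(-4,28,-1)))
E
```

```text
time_s 8.17
qpos [ 11.19  -2.62 108.04  -8.69  47.57 108.2 ]
ee_pos [516.53  75.7  300.01]
ee_rot [-179.93  -28.02   -2.69]
force [ 0.41 -0.52 -3.19]
gripper_width 23.8
gripper_force 44.98
(array([ 0.0135, -0.1732,  0.0074]), array([-0.68, -0.02,  1.15]))
```

>>> send_rows:
  targets: "0.002 -0.03 0.001 -0.1 0 0.2 10;0.004 -0.06 0.002 -0.2 0 0.4 10;0.007 -0.09 0.004 -0.3 0 0.6 10;0.009 -0.12 0.005 -0.5 0 0.8 10;0.012 -0.145 0.006 -0.6 0 1 10;0.013 -0.163 0.007 -0.7 0 1.1 10;0.0135 -0.173 0.0074 -0.7 0 1.1 10;0.0135 -0.173 0.0074 -0.7 0 1.1 10;0.0135 -0.173 0.0074 -0.7 0 1.1 10"

```text
time_s: 8.92
ee_pos: [540.7, 245.7, 300.0]
ee_rot: [179.8, -28.0, -3.8]
force: [-0.2, -0.7, -3.4]
gripper_width: 24.0
gripper_force: 45.0
```

```bash
python3 - <<'E'
from h import *
from workcell import env,eyes
import pickle
st=env.state();show(st)
F={n:eyes.grab_frame(n) for n in("wrist","top","scene")};pickle.dump(F,open("s.pkl","wb"))
t=cv2.resize(F["top"]["image"][115:235,175:295],None,fx=3.33,fy=3.33,interpolation=2)[:400,:400]
s=F["scene"]["image"];s=cv2.resize(s[215:345,290:410],None,fx=3.0,fy=3.0,interpolation=2)
cv2.imwrite("pics/w4.png",F["wrist"]["image"])
c=np.zeros((400,800,3),np.uint8);c[:,:400]=t;c[:s.shape[0],400:400+s.shape[1]]=s[:400,:400];cv2.imwrite("pics/ts.png",c)
E
```

```text
time_s 8.92
qpos [ 32.43   6.34  98.65 -20.38  53.68 135.34]
ee_pos [540.74 245.65 299.99]
ee_rot [179.8  -28.02  -3.81]
force [-0.22 -0.71 -3.44]
gripper_width 24.02
gripper_force 44.99
```

View pics/w4.png

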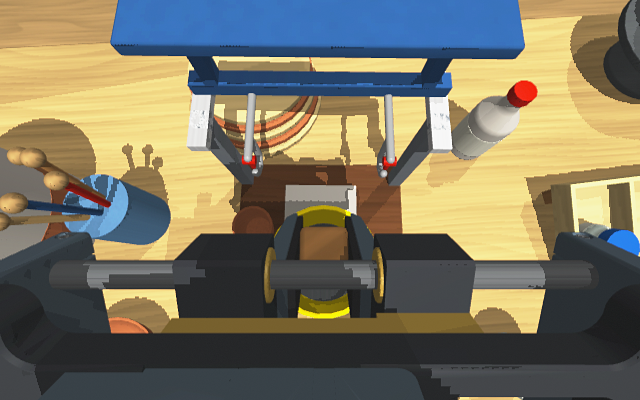

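The wrist view shows the hook arms with red keepers at (249,162) and (389,160), the beam at row 80, the hood's front bottom corners near (112,44) and (522,55), and the base. One enlarged crop for the fit.

```bash
python3 - <<'E'
import cv2
i=cv2.imread("pics/w4.png");cv2.imwrite("pics/w4c.png",cv2.resize(i[62:212,180:460],None,fx=2.85,fy=2.85,interpolation=2))
E
```

```text
(no output)
```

View pics/w4c.png

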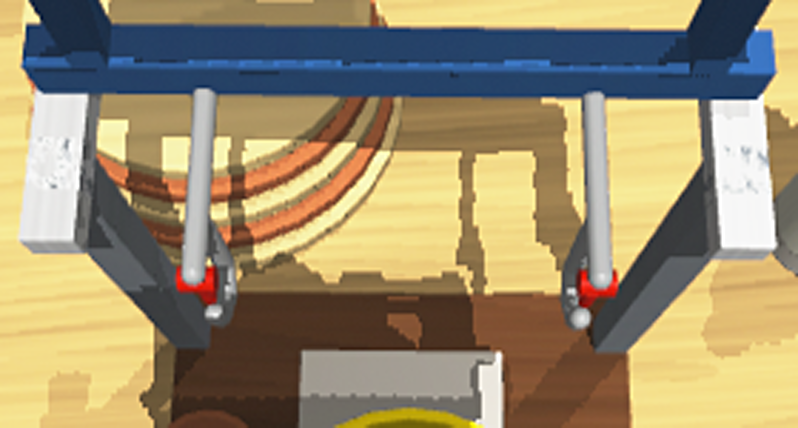

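The enlarged crop shows the upper-arm ends at (193,279) and (600,283), the front hook tips at (213,312) and (579,317), and the arm roots at the beam at (203,92) and (594,95). Fitting the stand and head now.

```bash
cat > fit2.py <<'E'
from h import *
import pickle
from scipy.optimize import least_squares
f=pickle.load(open("s.pkl","rb"))["wrist"];t,s=CAM["top"],CAM["scene"]
T=lambda l:np.array(l)/3.2+[170,118]
S=lambda l:np.array(l)/3+[255,140]
W=lambda l:np.array(l)/2.85+[180,62]
B=np.array([[-75,125,14],[-75,-125,14],[95,-125,14],[95,125,14]])
H=np.array([[-14,66,42],[-14,-66,42],[-13,66,8],[-13,-66,8],[54,66,42],[54,-66,42]])+[0,0,170]
oH=W([[193,279],[600,283],[213,312],[579,317],[203,92],[594,95]])
ot=T([[118,313],[345,328],[357,180],[137,166]]);os=S([[430,530],[317,340]])
def tf(q,p): return R.from_euler('z',q[2]).apply(p)+[q[0],q[1],0]
r=least_squares(lambda q:np.r_[(proj(f,tf(q,H+[q[3],0,0]))-oH).ravel(),0.3*(proj(t,tf(q,B))-ot).ravel(),0.3*(proj(s,tf(q,B[[0,1]]))-os).ravel()],[593,245,-.07,20])
q=r.x;print(q[:2],np.degrees(q[2]),"s",q[3],r.fun.round(1))
print("true seat",tf(q,[[q[3],0,170]]))
# hooks only: u=(seat x,y,yaw)
r2=least_squares(lambda u:(proj(f,tf(u,H))-oH).ravel(),[620,245,-.07,])
print("hooks only",r2.x[:2],np.degrees(r2.x[2]),r2.fun.round(1))
E
python3 fit2.py
```

```text
[592.93916062 246.28072639] -4.461499695462383 s 42.12948179359857 [-0.6  0.7  0.1  0.8  0.3 -0.6  0.4 -1.   0.5 -0.2 -0.5  0.1 -0.7 -0.2
 -0.3  0.2  0.1 -0.1 -0.4 -0.6  0.3 -0.1 -0.2 -0.8]
true seat [[634.94098292 243.00350802 170.        ]]
hooks only [634.94189882 243.01491024] -4.475513299982637 [-0.6  0.7  0.1  0.8  0.3 -0.6  0.4 -1.   0.5 -0.2 -0.5  0.2]
```

```bash
cat > go.py <<'E'
import sys
from h import *
from workcell import env
# bar target in true-seat frame (dx,dy,dz) -> rel move ; usage go.py dx dy dz
SEAT=np.array([634.9,243.0,170.]);YAW=-4.5
st=env.state();show(st)
h=R.from_euler('z',YAW,degrees=True)
off=[8.6,0,17.7]
print("bar now in seat frame",(h.inv().apply(st["ee_pos"]-SEAT)-off).round(1))
print("force stand frame",h.inv().apply(st["force"]).round(1))
if len(sys.argv)>3:
    d=np.array(list(map(float,sys.argv[1:4])))
    print(rel(st,SEAT+h.apply(d+off),tool(YAW,28,-1)))
E
python3 go.py -75 0 22
```

```text
time_s 9.07
qpos [ 32.33   6.28  98.63 -20.4   53.66 135.36]
ee_pos [541.26 244.67 300.91]
ee_rot [179.86 -28.11  -3.94]
force [ 0.66 -0.19 -2.75]
gripper_width 24.15
gripper_force 44.99
bar now in seat frame [-102.1   -5.7  113.2]
force stand frame [ 0.7 -0.1 -2.7]
(array([-0.019 , -0.0056,  0.0932]), array([-0.12, -0.11,  0.5 ]))
```

>>> send_rows:
  targets: "-0.002 -0.001 0.012 0 0 0.1 10;-0.005 -0.002 0.026 0 0 0.2 10;-0.008 -0.003 0.04 0 0 0.3 10;-0.011 -0.004 0.054 0 0 0.4 10;-0.014 -0.005 0.068 0 0 0.5 10;-0.016 -0.0055 0.08 0 -0.1 0.5 10;-0.018 -0.0055 0.089 0 -0.1 0.5 10;-0.019 -0.0055 0.093 -0.1 -0.1 0.5 10;-0.019 -0.0055 0.093 -0.1 -0.1 0.5 10;-0.019 -0.0055 0.093 -0.1 -0.1 0.5 10"

```text
time_s: 9.9
ee_pos: [569.3, 249.4, 210.5]
ee_rot: [-179.9, -28.1, -4.5]
force: [0.3, -0.1, -3.4]
gripper_width: 23.7
gripper_force: 45.0
```

```bash
python3 go.py -30 0 22
```

```text
time_s 9.9
qpos [ 31.05  12.43 104.54 -23.98  42.07 140.45]
ee_pos [569.34 249.44 210.47]
ee_rot [-179.93  -28.08   -4.45]
force [ 0.31 -0.12 -3.37]
gripper_width 23.67
gripper_force 44.99
bar now in seat frame [-74.5   1.3  22.8]
force stand frame [ 0.3 -0.1 -3.4]
(array([0.0389, 0.0013, 0.0216]), array([-0.09, -0.08,  0.04]))
```

>>> send_rows:
  targets: "0.007 0 0.004 0 0 0 10;0.016 0.0005 0.009 0 0 0 10;0.025 0.001 0.014 0 0 0 10;0.034 0.001 0.018 0 0 0 10;0.039 0.001 0.021 0 0 0 10;0.039 0.001 0.021 0 0 0 10"

```text
time_s: 10.4
ee_pos: [614.9, 244.9, 209.9]
ee_rot: [-179.9, -28.1, -4.5]
force: [0.7, 0.2, -2.6]
gripper_width: 23.8
gripper_force: 45.0
```

>>> send_rows:
  targets: "0.0035 0 0.0019 0 0 0 10;0.007 0 0.0037 0 0 0 10;0.0105 0 0.0056 0 0 0 10;0.014 0 0.0075 0 0 0 10;0.0177 0 0.0094 0 0 0 10;0.0177 0 0.0094 0 0 0 10;0.0177 0 0.0094 0 0 0 10"

```text
time_s: 10.98
ee_pos: [632.0, 243.4, 208.6]
ee_rot: [180.0, -27.9, -4.4]
force: [-3.8, 0.7, -4.1]
gripper_width: 24.0
gripper_force: 45.0
```

```bash
python3 go.py -3 0 22
```

```text
time_s 10.98
qpos [ 27.03  17.04  98.22 -21.19  42.47 134.39]
ee_pos [631.96 243.37 208.6 ]
ee_rot [179.99 -27.85  -4.45]
force [-3.8   0.68 -4.14]
gripper_width 23.95
gripper_force 44.99
bar now in seat frame [-11.6   0.1  20.9]
force stand frame [-3.8  0.4 -4.1]
(array([0.0081, 0.0001, 0.003 ]), array([-0.02,  0.15,  0.05]))
```

>>> send_rows:
  targets: "0.0018 0 0.0009 0 0 0 10;0.0035 0 0.0019 0 0 0 10;0.0053 0 0.0028 0 0 0 10;0.0062 0 0.0033 0 0 0 10;0.0071 0 0.0038 0 0 0 10;0.0071 0 0.0038 0 0 0 10"

```text
time_s: 11.48
ee_pos: [639.7, 242.4, 208.2]
ee_rot: [179.9, -27.8, -4.4]
force: [-4.3, 0.1, -7.1]
gripper_width: 24.3
gripper_force: 45.0
```

```bash
python3 go.py
```

```text
time_s 11.48
qpos [ 26.59  17.64  97.39 -20.89  42.61 133.69]
ee_pos [639.68 242.44 208.19]
ee_rot [179.93 -27.82  -4.41]
force [-4.32  0.07 -7.05]
gripper_width 24.28
gripper_force 44.98
bar now in seat frame [-3.8 -0.2 20.5]
force stand frame [-4.3 -0.3 -7.1]
```

>>> send_rows:
  targets: "0.0009 0 0.0005 0 0 0 10;0.0018 0 0.0009 0 0 0 10;0.0027 0 0.0014 0 0 0 10;0.0027 0 0.0014 0 0 0 10"

```text
time_s: 11.82
ee_pos: [643.3, 242.3, 208.7]
ee_rot: [180.0, -27.9, -4.4]
force: [-3.6, 0.6, -7.1]
gripper_width: 23.5
gripper_force: 45.0
```

```bash
python3 go.py
```

```text
time_s 11.82
qpos [ 26.41  17.86  97.02 -20.8   42.61 133.43]
ee_pos [643.33 242.27 208.67]
ee_rot [179.95 -27.9   -4.41]
force [-3.61  0.64 -7.11]
gripper_width 23.48
gripper_force 44.98
bar now in seat frame [-0.1 -0.1 21. ]
force stand frame [-3.7  0.4 -7.1]
```

>>> send_rows:
  targets: "0.0009 0 0.0005 0 0 0 10;0.0018 0 0.0009 0 0 0 10;0.0018 0 0.0009 0 0 0 10"

```text
time_s: 12.07
ee_pos: [645.3, 242.3, 209.0]
ee_rot: [180.0, -27.9, -4.5]
force: [-5.1, -0.0, -6.8]
gripper_width: 24.0
gripper_force: 45.0
```

```bash
python3 go.py|tail -2
```

```text
bar now in seat frame [ 1.8  0.1 21.3]
force stand frame [-5.  -0.4 -6.8]
```

>>> send_rows:
  targets: "0.0009 0 0.0005 0 0 0 10;0.0018 0 0.0009 0 0 0 10;0.0018 0 0.0009 0 0 0 10"

```text
time_s: 12.32
ee_pos: [645.6, 242.2, 208.9]
ee_rot: [180.0, -27.7, -4.5]
force: [-12.9, 0.9, -2.8]
gripper_width: 23.7
gripper_force: 45.0
```

```bash
python3 go.py|tail -2
```

```text
bar now in seat frame [ 2.1  0.  21.2]
force stand frame [-12.9  -0.1  -2.8]
```

>>> send_rows:
  targets: "-0.0015 0 -0.0008 0 0 0 10;-0.003 0 -0.0016 0 0 0 10;-0.0036 0 -0.0019 0 0 0 10;-0.0036 0 -0.0019 0 0 0 10"

```text
time_s: 12.65
ee_pos: [644.7, 242.6, 209.9]
ee_rot: [-180.0, -28.1, -4.4]
force: [0.2, -1.8, -8.8]
gripper_width: 23.8
gripper_force: 45.0
```

```bash
python3 go.py -1 0 8
```

```text
time_s 12.65
qpos [ 26.39  17.85  96.92 -20.86  42.52 133.42]
ee_pos [644.67 242.57 209.86]
ee_rot [-179.97  -28.08   -4.41]
force [ 0.23 -1.77 -8.82]
gripper_width 23.81
gripper_force 44.98
bar now in seat frame [ 1.2  0.3 22.2]
force stand frame [ 0.4 -1.7 -8.8]
(array([-0.0086,  0.0003,  0.0115]), array([-0.07, -0.08,  0.08]))
```

>>> send_rows:
  targets: "-0.002 0 0 0 0 0 10;-0.0035 0 0.003 0 0 0 10;-0.005 0 0.006 0 0 0 10;-0.0065 0 0.0085 0 0 0 10;-0.0086 0 0.0115 0 0 0 10;-0.0086 0 0.0115 0 0 0 10"

```text
time_s: 13.15
ee_pos: [642.7, 243.2, 196.1]
ee_rot: [-179.9, -28.2, -4.4]
force: [0.3, 0.4, -3.1]
gripper_width: 24.1
gripper_force: 45.0
```

```bash
python3 go.py 0 0 0
```

```text
time_s 13.15
qpos [ 26.53  18.36  98.35 -21.74  40.66 134.67]
ee_pos [642.73 243.23 196.1 ]
ee_rot [-179.92  -28.16   -4.4 ]
force [ 0.35  0.38 -3.11]
gripper_width 24.07
gripper_force 44.98
bar now in seat frame [-0.8  0.8  8.4]
force stand frame [ 0.3  0.4 -3.1]
(array([-0.0032,  0.0009,  0.0078]), array([-0.13, -0.16,  0.09]))
```

>>> send_rows:
  targets: "-0.0008 0 0.002 0 0 0 10;-0.0016 0 0.004 0 0 0 10;-0.0024 0 0.006 0 0 0 10;-0.0028 0 0.007 0 0 0 10;-0.0032 0 0.0078 0 0 0 10;-0.0032 0 0.0078 0 0 0 10"

```text
time_s: 13.65
ee_pos: [642.9, 242.8, 187.2]
ee_rot: [-180.0, -28.0, -4.4]
force: [0.8, -0.1, -2.8]
gripper_width: 23.9
gripper_force: 45.0
```

```bash
python3 go.py 0 0 -2
```

```text
time_s 13.65
qpos [ 26.48  18.85  98.98 -22.13  39.74 135.22]
ee_pos [642.87 242.81 187.2 ]
ee_rot [-179.96  -28.04   -4.43]
force [ 0.8  -0.07 -2.77]
gripper_width 23.87
gripper_force 44.98
bar now in seat frame [-0.6  0.4 -0.5]
force stand frame [ 0.8 -0.  -2.8]
(array([-0.0001,  0.0004,  0.0016]), array([-0.07, -0.04,  0.06]))
```

Weight is still carried by the hand, so I lower in small steps until it is taken over.

>>> send_rows:
  targets: "-0.0005 0 0.0009 0 0 0 10;-0.0009 0 0.0018 0 0 0 10;-0.0009 0 0.0018 0 0 0 10"

```text
time_s: 13.9
ee_pos: [642.8, 242.8, 185.2]
ee_rot: [-180.0, -28.0, -4.4]
force: [-0.1, 0.0, -3.5]
gripper_width: 24.0
gripper_force: 45.0
```

```bash
python3 go.py|tail -2
```

```text
bar now in seat frame [-0.7  0.4 -2.5]
force stand frame [-0.1  0.  -3.5]
```

>>> send_rows:
  targets: "-0.0003 0 0.0006 0 0 0 10;-0.0005 0 0.0009 0 0 0 10;-0.0005 0 0.0009 0 0 0 10"

```text
time_s: 14.15
ee_pos: [643.0, 242.9, 184.8]
ee_rot: [-179.9, -28.1, -4.4]
force: [-0.3, -0.3, -1.3]
gripper_width: 24.0
gripper_force: 45.0
```

```bash
python3 go.py|tail -2
```

```text
bar now in seat frame [-0.5  0.6 -2.9]
force stand frame [-0.2 -0.4 -1.3]
```

>>> send_rows:
  targets: "-0.0003 0 0.0006 0 0 0 10;-0.0005 0 0.0009 0 0 0 10;-0.0005 0 0.0009 0 0 0 10"

```text
time_s: 14.4
ee_pos: [643.2, 242.9, 184.5]
ee_rot: [-179.9, -28.1, -4.4]
force: [-1.8, -0.6, 3.8]
gripper_width: 23.9
gripper_force: 45.0
```

```bash
python3 go.py|tail -2
```

```text
bar now in seat frame [-0.3  0.6 -3.2]
force stand frame [-1.8 -0.7  3.8]
```

>>> send_rows:
  targets: "-0.0003 0 0.0006 0 0 0 10;-0.0005 0 0.0009 0 0 0 10;-0.0005 0 0.0009 0 0 0 10"

```text
time_s: 14.65
ee_pos: [643.3, 243.0, 184.4]
ee_rot: [-179.9, -28.2, -4.4]
force: [-5.1, -1.7, 8.2]
gripper_width: 23.7
gripper_force: 45.0
```

```bash
python3 - <<'E'
from workcell import env
s=env.state();print(s["force"].round(1),s["torque"].round(2),s["ee_pos"].round(1))
E
```

```text
[-5.1 -1.7  8.2] [-0.66  0.74 -0.24] [643.3 243.  184.4]
```

The bar is home and the force rises stiffly. I relieve the preload and then release.

>>> send_rows:
  targets: "0.0003 0 -0.0006 0 0 0 10;0.0006 0 -0.0011 0 0 0 10;0.0006 0 -0.0011 0 0 0 10;0.0006 0 -0.0011 0 0 0 20;0.0006 0 -0.0011 0 0 0 25;0.0006 0 -0.0011 0 0 0 28;0.0006 0 -0.0011 0 0 0 32;0.0006 0 -0.0011 0 0 0 38;0.0006 0 -0.0011 0 0 0 45;0.0006 0 -0.0011 0 0 0 55;0.0006 0 -0.0011 0 0 0 60;0.0006 0 -0.0011 0 0 0 60"
  grip_force: 10

```text
time_s: 15.65
ee_pos: [642.8, 242.9, 183.4]
ee_rot: [-180.0, -28.0, -4.4]
force: [-0.8, -1.0, 0.8]
gripper_width: 54.2
gripper_force: 0.0
```

```bash
python3 go.py
```

```text
time_s 15.65
qpos [ 26.49  19.04  99.28 -22.35  39.28 135.52]
ee_pos [642.84 242.86 183.42]
ee_rot [-179.95  -28.03   -4.43]
force [-0.82 -1.03  0.76]
gripper_width 54.17
gripper_force 0.0
bar now in seat frame [-0.7  0.5 -4.3]
force stand frame [-0.7 -1.1  0.8]
```

>>> send_rows:
  targets: "0 0 -0.004 0 0 0 60;0 0 -0.01 0 0 0 60;0 0 -0.018 0 0 0 60;0 0 -0.028 0 0 0 60;0 0 -0.04 0 0 0 60;0 0 -0.055 0 0 0 60;0 0 -0.07 0 0 0 60;0 0 -0.085 0 0 0 60;0 0 -0.1 0 0 0 60;0 0 -0.11 0 0 0 60;0 0 -0.115 0 0 0 60;0 0 -0.115 0 0 0 60"

```text
time_s: 16.65
ee_pos: [588.8, 247.3, 287.1]
ee_rot: [-179.8, -28.2, -4.5]
force: [-0.8, 0.9, -0.3]
gripper_width: 54.7
gripper_force: 0.0
```

>>> send_rows:
  targets: "0 0 0 0 0 0 60;0 0 0 0 0 0 60;0 0 0 0 0 0 60;0 0 0 0 0 0 60;0 0 0 0 0 0 60;0 0 0 0 0 0 60;0 0 0 0 0 0 60;0 0 0 0 0 0 60;0 0 0 0 0 0 60;0 0 0 0 0 0 60;0 0 0 0 0 0 60;0 0 0 0 0 0 60"

```text
time_s: 17.65
ee_pos: [588.9, 247.0, 285.1]
ee_rot: [-179.9, -28.0, -4.4]
force: [0.1, -0.5, 0.5]
gripper_width: 54.8
gripper_force: 0.0
```

```bash
python3 - <<'E'
from h import *
from workcell import env,eyes
import pickle
show(env.state())
f=eyes.grab_frame("wrist");pickle.dump(f,open("e.pkl","wb"))
cv2.imwrite("pics/w5.png",cv2.resize(f["image"][40:260,150:490],None,fx=2.35,fy=2.35,interpolation=2))
S=np.array([634.9,243,170.]);h=R.from_euler('z',-4.5,degrees=True)
for n,p in dict(barL=[0,84,0],barR=[0,-84,0],gt1=[-13,12,47],gt2=[-13,-12,47],gt3=[13,-12,47],gt4=[13,12,47],keeperL=[-10,66,26],keeperR=[-10,-66,26],tubf=[-45,0,-55],tubb=[45,0,-55]).items():
    print(n,((proj(f,S+h.apply(p))[0]-[150,40])*2.35).round(0))
E
```

```text
time_s 17.65
qpos [ 29.65  10.68  95.52 -19.58  51.64 133.28]
ee_pos [588.91 246.96 285.1 ]
ee_rot [-179.95  -28.05   -4.43]
force [ 0.14 -0.45  0.52]
gripper_width 54.85
gripper_force 0.0
barL [207. 384.]
barR [610. 385.]
gt1 [375. 393.]
gt2 [443. 393.]
gt3 [442. 322.]
gt4 [375. 322.]
keeperL [235. 396.]
keeperR [583. 397.]
tubf [409. 501.]
tubb [409. 319.]
```

View pics/w5.png

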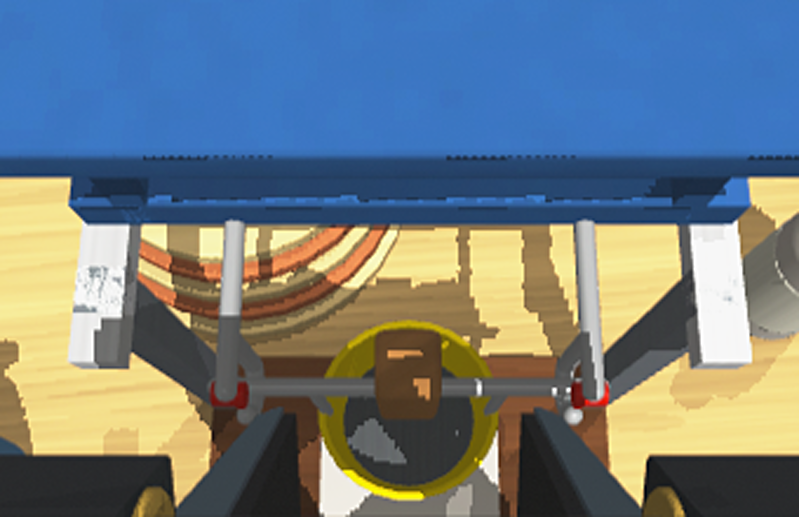

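The sieve hangs upright and level. The bar is at row 387 (predicted 385), the tub rim at rows 322–498 (predicted 319–501), and both red keepers are shut at (228,393) and (592,393). I'll back off a bit, let it settle and check that it is still.

>>> send_rows:
  targets: "0 0 -0.01 0 0 0 60;0 0 -0.025 0 0 0 60;0 0 -0.035 0 0 0 60;0 0 -0.04 0 0 0 60;0 0 -0.04 0 0 0 60;0 0 -0.04 0 0 0 60;0 0 -0.04 0 0 0 60;0 0 -0.04 0 0 0 60;0 0 -0.04 0 0 0 60;0 0 -0.04 0 0 0 60;0 0 -0.04 0 0 0 60;0 0 -0.04 0 0 0 60"

```text
time_s: 18.7
ee_pos: [570.2, 248.3, 320.2]
ee_rot: [-180.0, -28.0, -4.4]
force: [0.2, 0.7, 0.1]
gripper_width: 54.5
gripper_force: 0.0
```

```bash
python3 - <<'E'
from h import *
from workcell import env,eyes
a=[eyes.grab_frame("wrist")["image"].astype(int) for _ in range(10)]
print([int((abs(a[i+1]-a[i]).max(2)[150:260,230:420]>40).sum()) for i in range(9)], int((abs(a[9]-a[0]).max(2)[150:260,230:420]>40).sum()))
s=env.state();print(s["time_s"],s["force"].round(1))
E
```

```text
[49, 35, 22, 14, 6, 6, 3, 4, 2] 140
19.2 [-0.2  0.4  0.5]
```

>>> send_rows:
  targets: "0 0 0 0 0 0 60;0 0 0 0 0 0 60;0 0 0 0 0 0 60;0 0 0 0 0 0 60;0 0 0 0 0 0 60;0 0 0 0 0 0 60;0 0 0 0 0 0 60;0 0 0 0 0 0 60;0 0 0 0 0 0 60;0 0 0 0 0 0 60;0 0 0 0 0 0 60;0 0 0 0 0 0 60"

```text
time_s: 20.2
ee_pos: [570.2, 248.3, 320.4]
ee_rot: [-179.9, -28.0, -4.4]
force: [0.6, 0.7, 0.3]
gripper_width: 54.8
gripper_force: 0.0
```

```bash
python3 - <<'E'
from workcell import env,eyes
a=[eyes.grab_frame("wrist")["image"].astype(int) for _ in range(8)]
d=int((abs(a[7]-a[0]).max(2)[150:260,230:420]>40).sum());print(d)
if d<15: print(env.job_done())
E
```

```text
1
the job is handed in; nothing more can be done
None
```

The sieve hangs still and upright with its crossbar home in both throats and both keepers shut; I let go, touched nothing else as far as I could see, and handed the job in at about 20.6 s of the 54 s allowed.

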